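# Jack up the front of a desktop CNC mill and keep it up

### The job

The pads under the front of the little CNC mill are to be changed: drop the loose lock pin right home through the bed's tongue and the frame lug beneath it, so that the bed cannot roll back, and let go of it. Then stand the ratchet jack flat on the bench with its saddle centred under the round lift pad of the mill's lug, let go, and pump the handle with full strokes, all the way down and right back up, until the front feet are clear of the bench by more than the 15 mm rubber pad that is to go under them. Finish while holding the handle pressed right down, at the end of the second stroke or a later one, with the mill's weight on the jack and the other things on the bench left alone.

Things in the scene. Friction and masses are not known exactly. Their poses are not given: they have to be found in the camera images.
- mill_base: Desktop CNC mill, aluminium extrusion, 9 kg; tips about its rear feet, which stay put. Origin on the bench under the lift pad; x along the mill's front, y out of its front, z up. Front rail 40 to 120 mm high, face at y = -35 mm, x -120 to 260 mm; free below it but for 40 mm feet at its ends. Bed (142 mm high) and vice (195 mm) behind it; portal from y = -240 mm back, 375 mm high
- lift_pad (a point): The marked lift point: underside centre of a round steel pad, 40 mm across, 89 mm above the bench at the start, below an 8 mm thick steel angle lug (x -35 to 35 mm, out to y = 25 mm in mill_base's frame). A hexagon bolt head on the lug, 108 mm high, shows its axis. Axes as mill_base's
- front_foot (a point): Underside of one front foot of the mill (at x = -100, y = -55 mm of mill_base); z is 0 while it stands on the bench. Both front feet rise together. Lifted, the mill's front puts about 35 to 50 N on the jack
- lock_hole (a point): Upper mouth of the lock hole, 136 mm high, at x = 110, y = -10 mm of mill_base: a vertical, chamfered 10 mm hole through the bed's tongue (40 mm wide, 8 mm thick) and, in line 8 mm below, the frame lug (112 to 120 mm high). Bed edge 40 mm and bolt heads 30 mm behind it (-y), 6 and 9 mm higher than the mouth; else free 100 mm around. The bed rolls back (-y) if pushed
- lock_pin: Loose steel pin: shank 8 mm diameter, 50 mm long, tapered tip; collar 24 mm diameter, 4 mm thick; above it a flat head 30 (x) by 12 (y) mm, top 38 mm above the collar's underside. Origin on its axis at the collar's underside, z to the head. Starts upright in a black holder block (90 x 66 mm foot, 56 mm high), collar on the block's top, 14 mm off its centre. Home when the collar lies on the tongue
- jack: Loose ratchet lever jack, 0.9 kg. Origin on the bench under the saddle's centre; x ahead, z up. Foot plate 72 mm wide, 8 mm thick, x -165 to 45 mm. Housing of two cheek plates, 40 mm wide, 70 mm high, x -90 to 16 mm: grip it across its width from above at about x = -58 mm. Handle pivot at x = -70, z = 60 mm; handle runs up to -x, its top 93 mm high at x = -101 mm
- saddle (a point): Centre of the jack saddle's upper face: round, 36 mm across, on top of the ram, 80 mm above the bench while the ram is down, so 9 mm below the lift pad
- ram (a joint): Rise of the jack's ram, m, 0 to 0.042. A ratchet catches it every 12 mm and keeps it. A full stroke raises it about 17 mm; it settles on the tooth below, with 1 to 2 mm of give, as the handle comes up. So two full strokes, the second held down, give about 29 mm at the ram and 17 mm at the feet (12 mm if let up)
- pump (a joint): Angle of the jack's handle, rad: 0 fully up (0.60 above level), 0.70 fully down on its stop (0.10 below level). A spring, 2 to 3 N at the grip, brings it back up by itself; pressing down takes 8 to 12 N at the grip under load. It must come back below 0.05 for the ratchet to take the next tooth
- handle_grip (a point): Middle of the handle's rubber grip sleeve (24 mm diameter, 95 mm long), on the handle's axis, 205 mm from the pivot; moves with the handle. It can be pushed down with the closed fingertips from above
- foot_pad: Bystander: square black rubber pad 50 x 50 x 15 mm, lying in front of the mill's foot at x = -100 mm; origin at the centre of its underside
- owl: Bystander: printed brown owl figure, 75 mm wide, 115 mm high; origin at the centre of its underside
- lamp: Bystander: lamp with aluminium heat sink standing on its face, 92 mm diameter, 80 mm high; origin at the centre of its underside
- carton: Bystander: small cardboard box 90 x 90 x 100 mm; origin at the centre of its underside
Not all that is in view belongs to the job. Of the things shaped like the lock_pin, the steel one is meant.

How it is judged:
By the outcome, as a careful person would: the job done as asked, in the order asked, and still so for the second after the job is handed in, while the arm keeps its last pose, push and grip.
It also fails if it takes over 72 s, if anything falls off the work surface, if the arm or the gripper's body presses on something with over 40 N, if the wrist force passes 120 N, or if a joint passes its speed limit or range.

### The arm

A 6-joint arm with a two-finger parallel gripper is mounted at the origin on the work surface. World frame = base frame: x ahead of the robot, y to its left, z up, the work surface at z = 0. Lengths are in m, angles in rad, forces in N, time in s.
With the tool pointing down it reaches from about 0.25 to 0.725 m from the base axis. Payload 9.7 kg.
Tool frame: the origin (TCP) lies at the very end of the fingers, on their centre line; the grasp point (between the pads) lies 19 mm behind it (robot.hold_point_z is the distance from the TCP to the grasp point, in m); z points along the fingers, y is the line along which they close (so a half turn about z gives the same grasp; the last joint's range is limited). The gripper opens to 85 mm and grips with 20 to 120 N. Pads are 22 mm wide; open, the fingers measure 114 mm over their backs; the gripper's body (76 mm by 85 mm) begins 54 mm behind the grasp point. The pads swing forward as they close: fully open they stand 13 mm farther back than shut.
Start: joints at [-1.281, 0.087, 0.176, 1.66, 0, 1.571], TCP at [0.157, -0.527, 0.231] pointing down, gripper open.
Joint ranges: [-3.13, 3.13], [-0.85, 1.81], [-1.15, 1.24], [-2.2, 2.28], [-1.44, 1.52], [-3.14, 3.14]. Speed limits (rad/s): [2.22, 2.22, 2.57, 3.14, 3.14, 3.14].

### API

Orientations are given as a rotation vector (axis times angle).
In Python, from rig import robot gives the robot as it stands. The module is installed in compiled form; this text tells all that it offers.
- The arm moves only by the shell command python3 -m inch 'ROWS' [FORCE]. ROWS is JSON, a list of rows, each a list of 7 numbers: the turn, a rotation vector about the tool's x, y, z in rad, then the shift along the tool's x, y, z in mm, then the closure, from -1 (fully open) to 1 (shut). A call has exactly 5 rows; each row shifts and turns the commanded pose from where the row before left it, along the tool's axes as they then stand; what a row does not reach is not made up. A row lasts 1/12 s, in which the tool goes at most 41.7 mm and 7.16 degrees, less where a joint would pass 70% of its speed; a pose out of reach is approached as far as the arm can. A call is refused whole if a number of a shift passes 41.7 or a number of a turn 0.125, either way. A call with a gripper value outside its range is refused whole. The fingers move at their own pace and stop on an object; FORCE is the grip in N (left out, the last holds). Time passes only in rows, so rows that do not move let the fingers close, or fill a call up. It gives the time, the measured TCP pose, the force, the opening and the grip force at its end, in the units of the state.
- robot.state(): the state, without advancing time (a new reading comes with each control period).
- robot.grab_frame(name): name is "scene" or "top" or "wrist"; returns a dict with "img" (400x640x3 uint8, blue, green, red), "range_z" (400x640 float32, m along the optical axis (not along the pixel's ray), 0 where there is no reading), "camera_matrix" (3x3 intrinsics, pixels), "eye" and "attitude" of the camera in the world. Camera axes: x right, y up, looking along -z (the intrinsics and any distortion apply to the point x, -y, -z); pixel columns grow to the right and rows downward; lengths in m; the calibration is good to about 2 mm. A picture is of the moment at which its call begins.
- robot.job_done(): hands the job in; it is judged then, once.
The state is a dict: "clock": time; "joint_positions": joint angles; "qvel": joint speeds; "joint_torque": joint torques, N m; "tool_pos": TCP position; "eef_rot": TCP orientation; "wrist_force": force on the tool from outside, world axes, zero at the start; "ft_torque": the same for the moment, N m; "grip_width": finger opening in m; "gripper_force": force on a finger pad.
Only numpy, scipy, OpenCV 4.12 (cv2) and the standard library are available. Lean on these libraries where they do the work, as an engineer would, in place of code of your own. Each camera call takes 0.05 s, during which the arm holds its last target. There are 200 camera calls.

## Working session

There is one attempt and no reset: what is moved stays moved. The work goes in short steps, Python scripts to look and compute and a shell command to move; the robot and the scene stay as the last step left them, time stands still between calls to the robot, and variables do not carry over. Pictures are saved under pics/ and viewed, at most 10 in all, crops included, and the job is handed in when it is done.

```bash
mkdir -p pics; cat > h.py <<'E'
import numpy as np, cv2
from rig import robot
from scipy.spatial.transform import Rotation as R
def rot(a):
    a=np.array(a,float)
    if a.shape==(3,3): return a
    if a.shape==(4,): return None
    return R.from_rotvec(a).as_matrix()
def cloud(f):
    K=np.array(f["camera_matrix"]);z=f["range_z"];v,u=np.mgrid[:400,:640]
    P=np.stack([(u-K[0,2])/K[0,0]*z,-(v-K[1,2])/K[1,1]*z,-z],-1)
    return P@rot(f["attitude"]).T+np.array(f["eye"])
def ray(f,u,v,h):
    K=np.array(f["camera_matrix"]);d=rot(f["attitude"])@np.array([(u-K[0,2])/K[0,0],-(v-K[1,2])/K[1,1],-1])
    e=np.array(f["eye"]);return e+d*(h-e[2])/d[2]
E
python3 - <<'E'
from h import *
import pickle
for n in ("scene","top"):
    f=robot.grab_frame(n);cv2.imwrite(f"pics/{n}0.png",f["img"]);pickle.dump(f,open(n+"0.pkl","wb"))
    print(n,f["eye"],f["attitude"],f["camera_matrix"],f.keys())
print(robot.state(),robot.hold_point_z)
E
```

```text
scene [1.1083829  0.57335227 0.6634528 ] [0.49109637 1.0256822  2.01046339] [[367.12201344   0.         319.69396588]
 [  0.         367.12201344 203.51366908]
 [  0.           0.           1.        ]] dict_keys(['img', 'range_z', 'camera_matrix', 'eye', 'attitude'])
top [0.45871735 0.15736129 1.36520309] [ 0.05553482 -0.0505922  -1.56168686] [[414.96044516   0.         316.90271995]
 [  0.         414.96044516 200.73373474]
 [  0.           0.           1.        ]] dict_keys(['img', 'range_z', 'camera_matrix', 'eye', 'attitude'])
{'clock': 0.1, 'joint_positions': array([-1.28097667e+00,  8.74273662e-02,  1.75208176e-01,  1.65977331e+00,
       -1.15251047e-05,  1.57082842e+00]), 'qvel': array([-0.00103569, -0.00233156,  0.00219675,  0.0013982 , -0.00120323,
       -0.00035408]), 'joint_torque': array([ 7.92045539e-04, -5.21556866e+01,  4.65655768e+01,  1.59081013e-02,
        4.45883177e-05, -1.62470502e-05]), 'tool_pos': array([ 0.15711997, -0.52687715,  0.23063903]), 'eef_rot': array([-3.10750309e+00, -4.53435506e-01,  2.89159430e-04]), 'wrist_force': array([ 0.1601907 , -0.0087053 ,  0.24337953]), 'ft_torque': array([-0.03662939, -0.02692971,  0.00309377]), 'gripper_force': 0.0, 'grip_width': 0.08540306079913837} 0.0187
```

View pics/scene0.png

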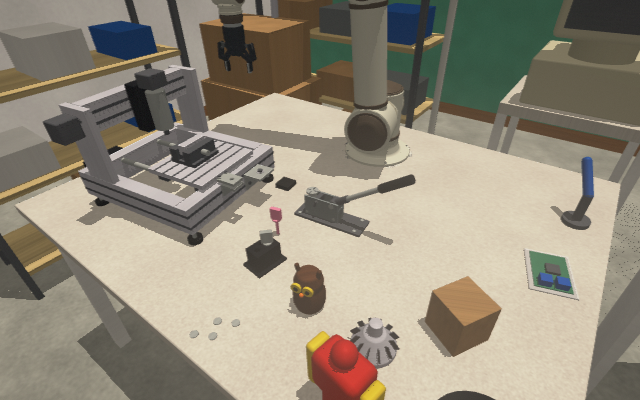

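View pics/top0.png

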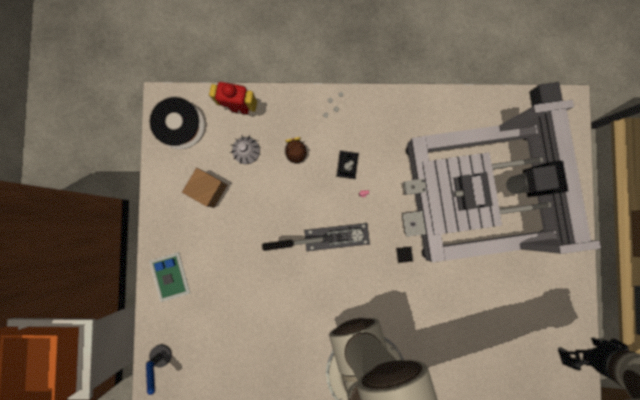

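The scene view shows the mill at left with its lugs near (240,180), the jack at (335,208), the pin holder at (265,250) and a pink decoy pin at (276,215). In the top view the lugs are at (413,187) and (413,223), the jack saddle is near (357,235), the holder is at (347,163) and the foot pad is at (404,255). I'll zoom in on the top view.

```bash
python3 - <<'E'
from h import *
import pickle
f=pickle.load(open("top0.pkl","rb"))
c=f["img"][140:270,255:455];cv2.imwrite("pics/topc.png",cv2.resize(c,(800,520),interpolation=cv2.INTER_CUBIC))
s=pickle.load(open("scene0.pkl","rb"))
c=s["img"][130:280,190:390];cv2.imwrite("pics/scc.png",cv2.resize(c,(800,600),interpolation=cv2.INTER_CUBIC))
P=cloud(f)
np.set_printoptions(precision=4,suppress=True)
for u,v in [(413,187),(413,223),(357,235),(347,163),(404,255),(330,200)]: print(u,v,P[v,u])
E
```

```text
413 187 [ 0.5865 -0.1264  0.1245]
413 223 [ 0.4789 -0.1304  0.1037]
357 235 [0.4408 0.0371 0.0794]
347 163 [0.6624 0.0698 0.094 ]
404 255 [ 0.3765 -0.1218  0.0106]
330 200 [0.554  0.1189 0.0002]
```

View pics/topc.png

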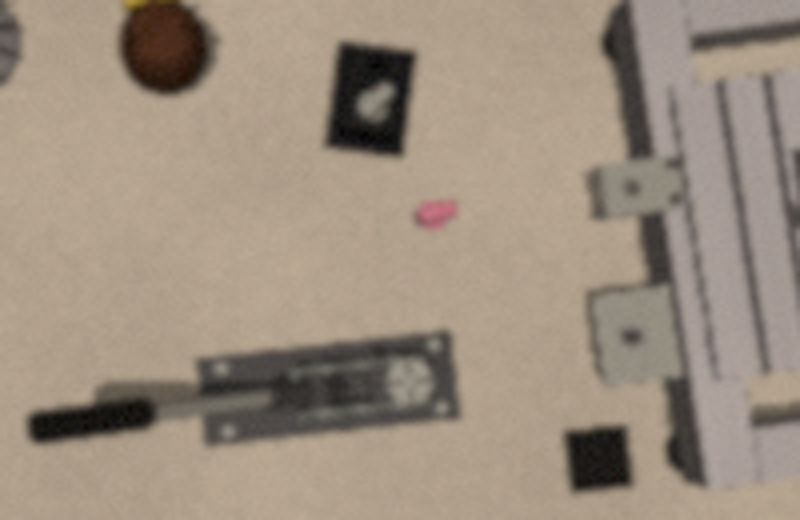

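View pics/scc.png

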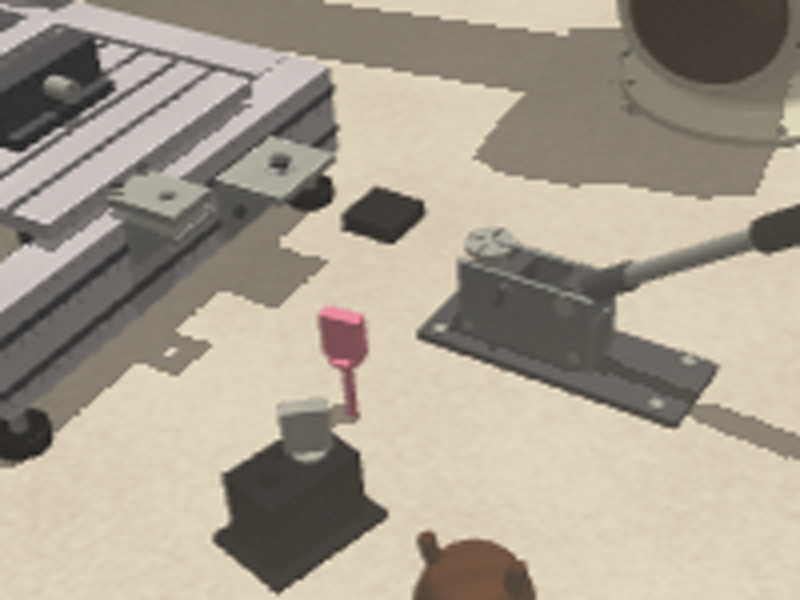

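The crops show the bolt head at about crop (632,336), the lock hole at (632,187) and the steel pin head on the holder at (375,100). The pink pin is a decoy. The jack saddle is at (409,381), with its plate's long axis almost level in the image.

```bash
python3 - <<'E'
from h import *
import pickle
np.set_printoptions(precision=4,suppress=True)
f=pickle.load(open("top0.pkl","rb"));s=pickle.load(open("scene0.pkl","rb"))
t=lambda a,b:((a+.5)/4-.5+255,(b+.5)/4-.5+140)
q=lambda a,b:((a+.5)/4-.5+190,(b+.5)/4-.5+130)
print("bolt",ray(f,*t(632,336),.108),ray(s,*q(280,160),.108))
print("hole",ray(f,*t(632,187),.136),ray(s,*q(167,195),.136))
print("saddle",ray(f,*t(409,381),.080),ray(s,*q(490,242),.080))
for n,F in(("top",f),("scene",s)):
    P=cloud(F).reshape(-1,3);X,Y,Z=P.T
    a=P[(Z>.085)&(Z<.11)&(np.hypot(X-.662,Y-.07)<.04)]
    print(n,"head",len(a),a.mean(0),a.min(0),a.max(0))
    if len(a)>5: r=cv2.minAreaRect((a[:,:2]*1000).astype(np.float32));print(r)
    a=P[(Z>.004)&(Z<.014)&(abs(X-.44)<.09)&(abs(Y-.08)<.15)]
    print("plate",cv2.minAreaRect((a[:,:2]*1000).astype(np.float32)))
    a=P[(Z>.05)&(Z<.06)&(np.hypot(X-.66,Y-.07)<.07)]
    if len(a)>5:print("holdertop",cv2.minAreaRect((a[:,:2]*1000).astype(np.float32)))
    a=P[(Z>.136)&(Z<.148)&(abs(X-.55)<.2)&(Y<-.1)&(Y>-.4)]
    print("bed",cv2.minAreaRect((a[:,:2]*1000).astype(np.float32)))
# rail top front edge line
print(robot.state()["tool_pos"]);print(rot(robot.state()["eef_rot"]))
E
```

```text
bolt [ 0.4769 -0.1283  0.108 ] [ 0.4801 -0.1276  0.108 ]
hole [ 0.5872 -0.1227  0.136 ] [ 0.5883 -0.1229  0.136 ]
saddle [0.4412 0.0375 0.08  ] [0.4436 0.0373 0.08  ]
top head 41 [0.6581 0.0665 0.094 ] [0.6468 0.054  0.0894] [0.6721 0.079  0.1   ]
((657.8349609375, 66.5649642944336), (11.308582305908203, 28.993576049804688), 45.38224411010742)
plate ((440.156982421875, 80.77132415771484), (297.3505859375, 178.80364990234375), 89.8146743774414)
holdertop ((672.7105102539062, 64.31024932861328), (46.249290466308594, 70.87311553955078), 82.95648956298828)
bed ((564.208251953125, -235.70912170410156), (220.18064880371094, 262.72430419921875), 8.767226219177246)
scene head 71 [0.6616 0.0649 0.0913] [0.6451 0.0507 0.0851] [0.6729 0.0764 0.0958]
((660.9942016601562, 63.776851654052734), (16.542062759399414, 28.738561630249023), 43.9726448059082)
plate ((437.3797912597656, 95.56718444824219), (75.24667358398438, 210.7667236328125), 7.7338104248046875)
holdertop ((673.5252075195312, 61.91291046142578), (49.44507598876953, 71.71743774414062), 82.2435302734375)
bed ((563.6934814453125, -239.95513916015625), (226.3974609375, 263.7226867675781), 8.795056343078613)
[ 0.1571 -0.5269  0.2306]
[[ 0.9583  0.2857 -0.0004]
 [ 0.2857 -0.9583  0.0011]
 [-0.     -0.0012 -1.    ]]
```

```bash
python3 -m inch '[[0,0,0,11.4,-38.4,-4,-1],[0,0,0,11.4,-38.4,-4,-1],[0,0,0,11.4,-38.4,-4,-1],[0,0,0,11.4,-38.4,-4,-1],[0,0,0,11.4,-38.4,-4,-1]]' 40
python3 -m inch '[[0,0,0,29.4,-11.4,0,-1],[0,0,0,29.4,-11.4,0,-1],[0,0,0,29.4,-11.4,0,-1],[0,0,0,29.4,-11.4,0,-1],[0,0,0,29.4,-11.4,0,-1]]'
python3 -m inch '[[0,0,0,29.4,-11.4,0,-1],[0,0,0,29.4,-11.4,0,-1],[0,0,0,29.4,-11.4,0,-1],[0,0,0,29.4,-11.4,0,-1],[0,0,0,29.4,-11.4,0,-1]]'
python3 -m inch '[[0,0,0,29.4,-11.4,0,-1],[0,0,0,29.4,-11.4,0,-1],[0,0,0,29.4,-11.4,0,-1],[0,0,0,29.4,-11.4,0,-1],[0,0,0,29.4,-11.4,0,-1]]'
python3 -m inch '[[0,0,0,29.4,-11.4,0,-1],[0,0,0,29.4,-11.4,0,-1],[0,0,0,29.4,-11.4,0,-1],[0,0,0,29.4,-11.4,0,-1],[0,0,0,29.4,-11.4,0,-1]]'
python3 -m inch '[[0,0,-0.103,0,0,0,-1],[0,0,-0.103,0,0,0,-1],[0,0,-0.103,0,0,0,-1],[0,0,-0.103,0,0,0,-1],[0,0,-0.103,0,0,0,-1]]'
python3 -c "
from h import *
print(robot.state()['joint_positions'],robot.state()['tool_pos'],rot(robot.state()['eef_rot']))"
```

```text
clock: 0.52
tool_pos: [0.1565, -0.3249, 0.2508]
eef_rot: [-3.108, -0.453, 0.0]
wrist_force: [1.3, 0.6, 0.5]
grip_width: 0.0856
gripper_force: 0.0
clock: 0.93
tool_pos: [0.2823, -0.2289, 0.2513]
eef_rot: [3.108, 0.453, 0.0]
wrist_force: [0.1, -1.1, 0.5]
grip_width: 0.0851
gripper_force: 0.0
clock: 1.35
tool_pos: [0.4071, -0.1321, 0.2511]
eef_rot: [-3.109, -0.454, 0.0]
wrist_force: [0.2, -0.3, -0.1]
grip_width: 0.0856
gripper_force: 0.0
clock: 1.77
tool_pos: [0.5316, -0.0356, 0.2509]
eef_rot: [-3.109, -0.454, 0.001]
wrist_force: [-0.2, 0.2, 0.8]
grip_width: 0.0855
gripper_force: 0.0
clock: 2.18
tool_pos: [0.6562, 0.0609, 0.2507]
eef_rot: [-3.109, -0.454, 0.001]
wrist_force: [-0.2, 0.1, 0.0]
grip_width: 0.0853
gripper_force: 0.0
clock: 2.6
tool_pos: [0.6552, 0.0598, 0.2505]
eef_rot: [-2.887, -1.238, 0.002]
wrist_force: [0.5, -0.5, -0.1]
grip_width: 0.0856
gripper_force: 0.0
[ 9.10887894e-02  3.77298387e-01  5.59077945e-01  1.75381638e+00
 -1.88961024e-05  2.42261417e+00] [0.65523521 0.05984479 0.25054581] [[ 6.89449115e-01  7.24333070e-01 -1.23363344e-03]
 [ 7.24333502e-01 -6.89449751e-01 -1.31656762e-04]
 [-9.45891613e-04 -8.02791389e-04 -9.99999230e-01]]
```

```bash
for i in 1; do python3 -m inch '[[0,0,-0.103,0,0,0,-1],[0,0,-0.103,0,0,0,-1],[0,0,-0.103,0,0,0,-1],[0,0,-0.103,0,0,0,-1],[0,0,-0.103,0,0,0,-1]]' >/dev/null; python3 -m inch '[[0,0,-0.103,0,0,0,-1],[0,0,-0.103,0,0,0,-1],[0,0,-0.103,0,0,0,-1],[0,0,-0.103,0,0,0,-1],[0,0,-0.103,0,0,0,-1]]'>/dev/null;python3 -m inch '[[0,0,-0.103,0,0,0,-1],[0,0,-0.103,0,0,0,-1],[0,0,-0.103,0,0,0,-1],[0,0,-0.103,0,0,0,-1],[0,0,-0.103,0,0,0,-1]]';done
python3 - <<'E'
from h import *
import pickle
np.set_printoptions(precision=4,suppress=True)
f=robot.grab_frame("wrist");cv2.imwrite("pics/w1.png",f["img"]);pickle.dump(f,open("w1.pkl","wb"))
st=robot.state();Rt=rot(st["eef_rot"]);print(Rt,st["tool_pos"],f["eye"],Rt.T@(f["eye"]-st["tool_pos"]),f["camera_matrix"])
P=cloud(f).reshape(-1,3);X,Y,Z=P.T
a=P[(Z>.088)&(Z<.1)&(np.hypot(X-.662,Y-.07)<.05)];print(len(a),a.mean(0))
if len(a)>5: print(cv2.minAreaRect((a[:,:2]*1000).astype(np.float32)))
E
```

```text
clock: 3.85
tool_pos: [0.6552, 0.0597, 0.2507]
eef_rot: [-1.204, -2.901, 0.001]
wrist_force: [-0.9, -0.2, 1.5]
grip_width: 0.0856
gripper_force: 0.0
[[-0.7113  0.7029 -0.001 ]
 [ 0.7029  0.7113 -0.0001]
 [ 0.0007 -0.0007 -1.    ]] [0.6552 0.0598 0.2507] [0.6078 0.1066 0.3937] [ 0.0667 -0.     -0.143 ] [[315.192    0.     326.1883]
 [  0.     315.192  195.5446]
 [  0.       0.       1.    ]]
370 [0.6572 0.0642 0.094 ]
((657.9480590820312, 63.99431610107422), (11.69835090637207, 29.37563705444336), 44.91820526123047)
```

View pics/w1.png

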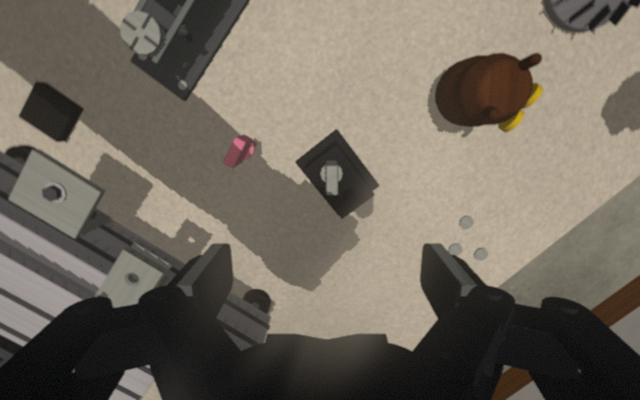

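The wrist view puts the steel pin at (332,178) in the holder. The lug bolt (54,193) and the hole (133,279) show at the lower left. The fingers are already aligned with the head, so I'll descend and grip.

```bash
python3 -m inch '[[0,0,0,1,4.9,0,-1],[0,0,0,0,0,40,-1],[0,0,0,0,0,40,-1],[0,0,0,0,0,40,-1],[0,0,0,0,0,35,-0.3]]' 60
python3 -m inch '[[0,0,0,0,0,20,-0.2],[0,0,0,0,0,12,0],[0,0,0,0,0,0,1],[0,0,0,0,0,0,1],[0,0,0,0,0,0,1]]' 60
python3 -m inch '[[0,0,0,0,0,0,1],[0,0,0,0,0,0,1],[0,0,0,0,0,0,1],[0,0,0,0,0,0,1],[0,0,0,0,0,0,1]]' 60
```

```text
clock: 4.32
tool_pos: [0.6575, 0.0641, 0.0935]
eef_rot: [-1.217, -2.895, 0.001]
wrist_force: [0.4, 0.1, -0.5]
grip_width: 0.0753
gripper_force: 0.0
clock: 4.73
tool_pos: [0.6591, 0.0641, 0.0665]
eef_rot: [1.212, 2.896, 0.002]
wrist_force: [-1.0, -0.4, -0.4]
grip_width: 0.0122
gripper_force: 0.3
clock: 5.15
tool_pos: [0.6592, 0.064, 0.0666]
eef_rot: [1.211, 2.895, 0.003]
wrist_force: [0.4, 0.4, 6.0]
grip_width: 0.0109
gripper_force: 61.3
```

```bash
python3 -m inch '[[0,0,0,0,0,-37,1],[0,0,0,0,0,-37,1],[0,0,0,0,0,-37,1],[0,0,0,0,0,-37,1],[0,0,0,0,0,-37,1]]' 60 | tail -3
python3 -m inch '[[0,0,0,-16.2,-36.6,0,1],[0,0,0,-16.2,-36.6,0,1],[0,0,0,-16.2,-36.6,0,1],[0,0,0,-16.2,-36.6,0,1],[0,0,0,-16.2,-36.6,0,1]]' >/dev/null
python3 -m inch '[[0,0,0.108,0,0,0,1],[0,0,0.108,0,0,0,1],[0,0,0.108,0,0,0,1],[0,0,0.108,0,0,0,1],[0,0,0.108,0,0,0,1]]' >/dev/null
python3 -m inch '[[0,0,0.108,0,0,0,1],[0,0,0,0,0,0,1],[0,0,0,0,0,0,1],[0,0,0,0,0,0,1],[0,0,0,0,0,0,1]]'
python3 - <<'E'
from h import *
import pickle
np.set_printoptions(precision=4,suppress=True)
f=robot.grab_frame("wrist");cv2.imwrite("pics/w2.png",f["img"]);pickle.dump(f,open("w2.pkl","wb"))
st=robot.state();Rt=rot(st["eef_rot"]);print(Rt,st["tool_pos"])
E
```

```text
wrist_force: [0.9, -0.3, -0.5]
grip_width: 0.0113
gripper_force: 60.6
clock: 6.82
tool_pos: [0.5847, -0.1223, 0.2495]
eef_rot: [2.068, 2.365, 0.0]
wrist_force: [-0.2, 0.5, -0.6]
grip_width: 0.011
gripper_force: 60.7
[[-0.1326  0.9912  0.0002]
 [ 0.9912  0.1326 -0.    ]
 [-0.0001  0.0002 -1.    ]] [ 0.5847 -0.1223  0.2494]
```

View pics/w2.png

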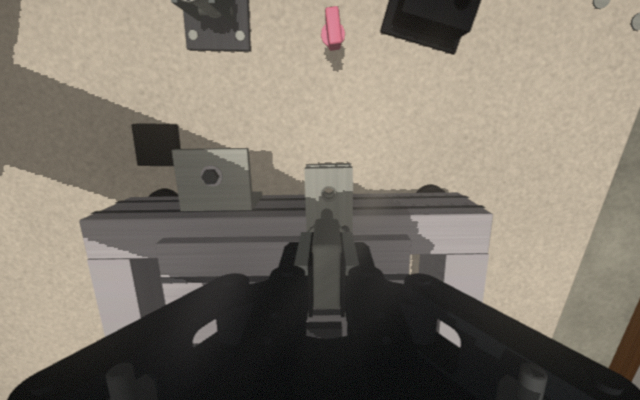

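The mill's edges are level in the picture, so the yaw is aligned. The hole is near (328,192) and the pin tip near (327,212). I'll zoom in to measure them.

```bash
python3 - <<'E'
from h import *
import pickle
np.set_printoptions(precision=4,suppress=True)
f=pickle.load(open("w2.pkl","rb"));c=f["img"][158:228,290:370]
cv2.imwrite("pics/w2c.png",cv2.resize(c,(640,560),interpolation=cv2.INTER_CUBIC))
P=cloud(f)
print(P[185:216:3,328]); print(P[215:232:2,327])
E
```

```text
[[ 0.585  -0.1168  0.1355]
 [ 0.5906 -0.1523  0.0006]
 [ 0.5911 -0.1562  0.0006]
 [ 0.5867 -0.129   0.1184]
 [ 0.5866 -0.1287  0.1297]
 [ 0.5867 -0.1298  0.1355]
 [ 0.587  -0.1318  0.1375]
 [ 0.5874 -0.1349  0.1361]
 [ 0.5849 -0.1188  0.1954]
 [ 0.5849 -0.1191  0.2008]
 [ 0.5848 -0.1188  0.2075]]
[[ 0.5841 -0.1185  0.2088]
 [ 0.5842 -0.119   0.2111]
 [ 0.5827 -0.1083  0.245 ]
 [ 0.5826 -0.108   0.2489]
 [ 0.5826 -0.1077  0.2524]
 [ 0.5825 -0.1076  0.2555]
 [ 0.5826 -0.1079  0.2571]
 [ 0.5826 -0.1078  0.26  ]
 [ 0.5825 -0.1077  0.2627]]
```

View pics/w2c.png

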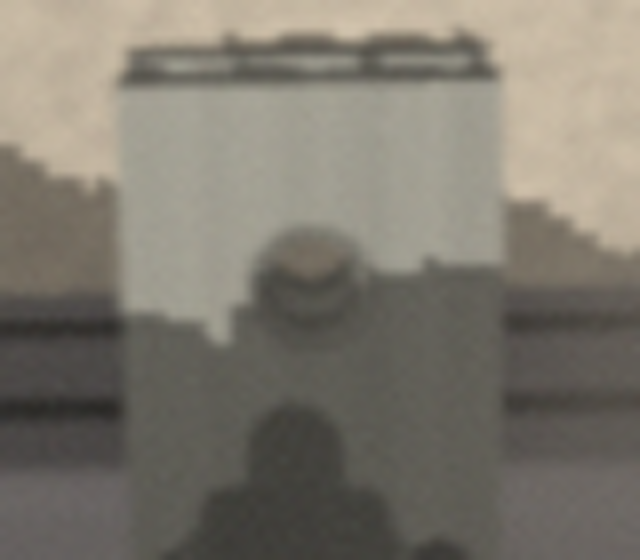

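```bash
python3 - <<'E'
from h import *
import pickle
np.set_printoptions(precision=4,suppress=True)
f=pickle.load(open("w2.pkl","rb"));Rt=rot(robot.state()["eef_rot"]);p=robot.state()["tool_pos"]
h=ray(f,327.9,193.4,.136);print("hole",h)
s=ray(f,326.6,214,.2055);print("shank front",s)
P=cloud(f)
a=P[209:217,324:330].reshape(-1,3);a=a[(a[:,2]>.19)&(a[:,2]<.215)];print("shank med",np.median(a,0),len(a))
ax=s+Rt[:,0]*-.004
print("axis est",ax,"tcp",p)
for r in (p,ax): print("delta tool mm",Rt.T@(h-r)*1000)
b=ray(f,211,177,.108);print("bolt",b)
E
```

```text
hole [ 0.5859 -0.1239  0.136 ]
shank front [ 0.584  -0.119   0.2055]
shank med [ 0.5836 -0.119   0.2024] 47
axis est [ 0.5845 -0.1229  0.2055] tcp [ 0.5847 -0.1223  0.2494]
delta tool mm [ -1.717    0.8646 113.4099]
delta tool mm [-1.1292  1.2015 69.5005]
bolt [ 0.4783 -0.13    0.108 ]
```

```bash
python3 -m inch '[[0,0,0,-1.3,1.1,15,1],[0,0,0,0,0,15,1],[0,0,0,0,0,8,1],[0,0,0,0,0,4,1],[0,0,0,0,0,4,1]]' 60
python3 -m inch '[[0,0,0,0,0,3,1],[0,0,0,0,0,3,1],[0,0,0,0,0,3,1],[0,0,0,0,0,3,1],[0,0,0,0,0,0,1]]'
python3 -m inch '[[0,0,0,0,0,3,1],[0,0,0,0,0,3,1],[0,0,0,0,0,0,1],[0,0,0,0,0,0,1],[0,0,0,0,0,0,1]]'
```

```text
clock: 7.28
tool_pos: [0.5859, -0.1234, 0.2031]
eef_rot: [-2.07, -2.362, 0.0]
wrist_force: [0.7, 0.4, -0.3]
grip_width: 0.0113
gripper_force: 60.7
clock: 7.7
tool_pos: [0.5859, -0.1235, 0.1908]
eef_rot: [-2.071, -2.362, 0.0]
wrist_force: [-0.2, 0.1, -1.2]
grip_width: 0.0107
gripper_force: 60.7
clock: 8.12
tool_pos: [0.586, -0.1235, 0.1854]
eef_rot: [2.071, 2.362, 0.0]
wrist_force: [-0.9, -1.4, -0.4]
grip_width: 0.0109
gripper_force: 60.7
```

```bash
python3 -m inch '[[0,0,0,0,0,3,1],[0,0,0,0,0,3,1],[0,0,0,0,0,3,1],[0,0,0,0,0,3,1],[0,0,0,0,0,0,1]]'
python3 -m inch '[[0,0,0,0,0,4,1],[0,0,0,0,0,4,1],[0,0,0,0,0,3,1],[0,0,0,0,0,0,1],[0,0,0,0,0,0,1]]'
python3 -m inch '[[0,0,0,0,0,3,1],[0,0,0,0,0,3,1],[0,0,0,0,0,3,1],[0,0,0,0,0,2,1],[0,0,0,0,0,0,1]]'
```

```text
clock: 8.53
tool_pos: [0.5858, -0.1234, 0.1724]
eef_rot: [-2.071, -2.361, 0.001]
wrist_force: [0.2, 0.8, -1.2]
grip_width: 0.0108
gripper_force: 60.6
clock: 8.95
tool_pos: [0.5859, -0.1234, 0.162]
eef_rot: [-2.071, -2.362, 0.0]
wrist_force: [0.4, -0.4, -0.6]
grip_width: 0.0109
gripper_force: 60.7
clock: 9.37
tool_pos: [0.5858, -0.1234, 0.1506]
eef_rot: [-2.071, -2.362, 0.0]
wrist_force: [0.7, 0.8, -1.2]
grip_width: 0.0108
gripper_force: 60.7
```

```bash
python3 -m inch '[[0,0,0,0,0,2,1],[0,0,0,0,0,1.5,1],[0,0,0,0,0,0,1],[0,0,0,0,0,0,1],[0,0,0,0,0,0,1]]'
python3 -m inch '[[0,0,0,0,0,0,0.2],[0,0,0,0,0,0,0.2],[0,0,0,0,0,0,0.2],[0,0,0,0,0,0,0.2],[0,0,0,0,0,0,0.2]]' 
python3 -m inch '[[0,0,0,0,0,-20,0.2],[0,0,0,0,0,-25,0.2],[0,0,0,0,0,-30,0.2],[0,0,0,0,0,-30,0],[0,0,0,0,0,0,-1]]'
python3 - <<'E'
from h import *
import pickle
np.set_printoptions(precision=4,suppress=True)
f=robot.grab_frame("wrist");cv2.imwrite("pics/w3.png",f["img"]);pickle.dump(f,open("w3.pkl","wb"))
P=cloud(f).reshape(-1,3)
a=P[(np.hypot(P[:,0]-.586,P[:,1]+.124)<.02)&(P[:,2]<.2)]
print("top z",np.percentile(a[:,2],[50,80,90,95,99]))
a=a[a[:,2]>.168];print(len(a),a.mean(0))
g=robot.grab_frame("top");pickle.dump(g,open("top1.pkl","wb"))
E
```

```text
clock: 9.78
tool_pos: [0.586, -0.1235, 0.1479]
eef_rot: [2.071, 2.362, 0.0]
wrist_force: [-0.5, 0.1, -0.0]
grip_width: 0.0109
gripper_force: 60.7
clock: 10.2
tool_pos: [0.586, -0.1235, 0.1478]
eef_rot: [2.071, 2.362, 0.0]
wrist_force: [-0.2, 0.9, 0.5]
grip_width: 0.034
gripper_force: 0.0
clock: 10.62
tool_pos: [0.5871, -0.1237, 0.2592]
eef_rot: [2.067, 2.357, 0.006]
wrist_force: [1.4, -0.4, 1.2]
grip_width: 0.0535
gripper_force: 0.0
top z [0.1371 0.1739 0.1744 0.1748 0.1754]
616 [ 0.5858 -0.1235  0.174 ]
```

View pics/w3.png

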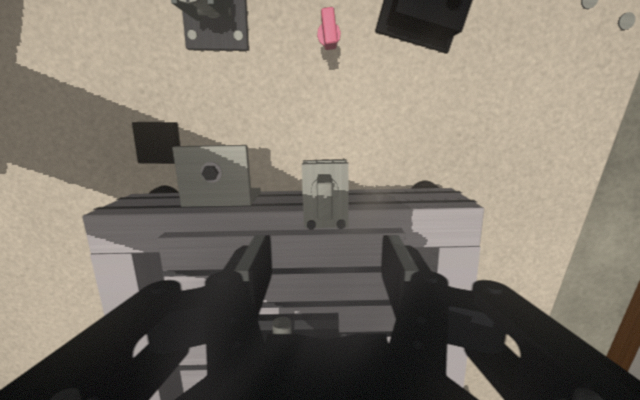

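The pin head top is at 0.174 m, so it is home; it shows at (324,190) in the tongue. Next is the jack. I'll turn the tool half round so that the camera faces the mill side.

```bash
python3 -m inch '[[0,0,0,23.7,-12.1,0,-1],[0,0,0,23.7,-12.1,0,-1],[0,0,0,23.7,-12.1,0,-1],[0,0,0,23.7,-12.1,0,-1],[0,0,0,23.7,-12.1,0,-1]]' |tail -3
python3 -m inch '[[0,0,0,23.7,-12.1,0,-1],[0,0,0,23.7,-12.1,0,-1],[0,0,0,23.7,-12.1,0,-1],[0,0,0,23.7,-12.1,0,-1],[0,0,0,23.7,-12.1,0,-1]]'
python3 -m inch '[[0,0,-0.1249,0,0,0,-1],[0,0,-0.1249,0,0,0,-1],[0,0,-0.1249,0,0,0,-1],[0,0,-0.1249,0,0,0,-1],[0,0,-0.1249,0,0,0,-1]]' >/dev/null
python3 -m inch '[[0,0,-0.1249,0,0,0,-1],[0,0,-0.1249,0,0,0,-1],[0,0,-0.1249,0,0,0,-1],[0,0,-0.1249,0,0,0,-1],[0,0,-0.1249,0,0,0,-1]]' >/dev/null
python3 -m inch '[[0,0,-0.1249,0,0,0,-1],[0,0,-0.1249,0,0,0,-1],[0,0,-0.1249,0,0,0,-1],[0,0,-0.1249,0,0,0,-1],[0,0,-0.1249,0,0,0,-1]]' >/dev/null
python3 -m inch '[[0,0,-0.1249,0,0,0,-1],[0,0,-0.1249,0,0,0,-1],[0,0,-0.1249,0,0,0,-1],[0,0,-0.1249,0,0,0,-1],[0,0,-0.1249,0,0,0,-1]]' >/dev/null
python3 -m inch '[[0,0,-0.1249,0,0,0,-1],[0,0,-0.1249,0,0,0,-1],[0,0,-0.1249,0,0,0,-1],[0,0,-0.1249,0,0,0,-1],[0,0,-0.1249,0,0,0,-1]]'
python3 - <<'E'
from h import *
import pickle
np.set_printoptions(precision=4,suppress=True)
f=robot.grab_frame("wrist");cv2.imwrite("pics/w4.png",f["img"]);pickle.dump(f,open("w4.pkl","wb"))
st=robot.state();print(rot(st["eef_rot"]),st["tool_pos"],st["joint_positions"])
E
```

```text
wrist_force: [-0.5, 0.3, 0.3]
grip_width: 0.0853
gripper_force: 0.0
clock: 11.55
tool_pos: [0.4338, 0.0965, 0.2514]
eef_rot: [-2.071, -2.361, 0.002]
wrist_force: [0.1, 0.0, -0.1]
grip_width: 0.0853
gripper_force: 0.0
clock: 13.63
tool_pos: [0.4346, 0.0956, 0.2514]
eef_rot: [2.348, -2.085, -0.002]
wrist_force: [0.5, 0.0, 0.1]
grip_width: 0.0853
gripper_force: 0.0
[[ 0.1271 -0.9919 -0.0019]
 [-0.9919 -0.1271 -0.0004]
 [ 0.0002  0.002  -1.    ]] [0.4346 0.0956 0.2514] [ 0.2165 -0.1514 -0.0167  1.7075 -0.     -1.4817]
```

View pics/w4.png

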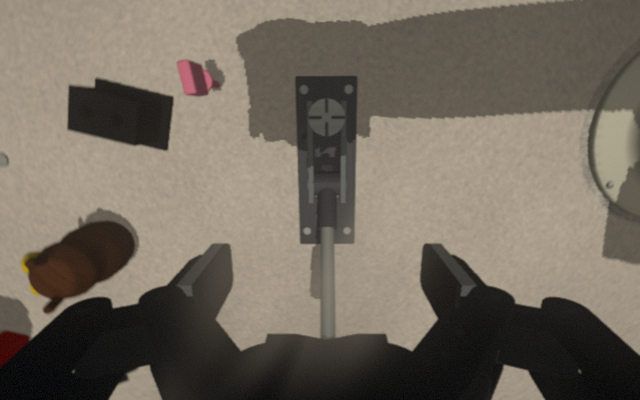

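The jack is in line with the tool, with its saddle at (326,118). Next I'll compute offsets.

```bash
python3 - <<'E'
from h import *
import pickle
np.set_printoptions(precision=4,suppress=True)
f=pickle.load(open("w4.pkl","rb"));st=robot.state();Rt=rot(st["eef_rot"]);p=st["tool_pos"]
P=cloud(f);T=(P-p)@Rt*1000
m=(P[...,2]>.077)&(P[...,2]<.084)&(np.hypot(P[...,0]-.4424,P[...,1]-.0374)<.03)
a=T[m];(c,r)=cv2.minEnclosingCircle(a[:,:2].astype(np.float32));print("saddle tool mm",a.mean(0),c,r,ray(f,326.5,118,.08), Rt.T@(ray(f,326.5,118,.08)-p)*1000)
for lo,hi,n in((.004,.012,"plate"),(.066,.074,"cheeks")):
    m=(P[...,2]>lo)&(P[...,2]<hi)&(abs(T[...,1])<60)&(T[...,0]>-60);m[:60]=0;m[:,:270]=0;m[:,380:]=0
    a=T[m][:,:2].astype(np.float32);print(n,len(a),cv2.minAreaRect(a),a.min(0),a.max(0))
w=pickle.load(open("w3.pkl","rb"))
i=w["img"][160:186,195:226].astype(int).sum(2);k=i<np.percentile(i,15);v,u=np.nonzero(k);print("bolt px",195+u.mean(),160+v.mean(),"w3 ray",ray(w,195+u.mean(),160+v.mean(),.108))
E
```

```text
saddle tool mm [ 59.9937   1.5935 171.0611] (59.914405822753906, 1.5915857553482056) 17.850696563720703 [0.4404 0.037  0.08  ] [ 58.8521   1.4033 171.4558]
plate 4217 ((22.177078247070312, 1.237701416015625), (164.51071166992188, 72.0367660522461), 0.4781695604324341) [-59.8898 -35.1692] [104.6091  37.6801]
cheeks 1867 ((22.661741256713867, 1.3432388305664062), (104.73774719238281, 40.6335334777832), 0.1757306009531021) [-29.7664 -19.0958] [75.0883 21.5729]
bolt px 209.78151260504202 172.5966386554622 w3 ray [ 0.4774 -0.1296  0.108 ]
```

```bash
python3 -m inch '[[0,0,0.004,1.5,1.4,10,-1],[0,0,0,0,0,40,-1],[0,0,0,0,0,40,-1],[0,0,0,0,0,40,-1],[0,0,0,0,0,40,-1]]' 80
python3 -m inch '[[0,0,0,0,0,25,-1],[0,0,0,0,0,13,-1],[0,0,0,0,0,0,-1],[0,0,0,0,0,0,1],[0,0,0,0,0,0,1]]' 80
python3 -m inch '[[0,0,0,0,0,0,1],[0,0,0,0,0,0,1],[0,0,0,0,0,0,1],[0,0,0,0,0,0,1],[0,0,0,0,0,0,1]]'
python3 -m inch '[[0,0,0,0,0,-1,1],[0,0,0,0,0,-1,1],[0,0,0,0,0,-1,1],[0,0,0,0,0,-1,1],[0,0,0,0,0,0,1]]'
python3 - <<'E'
from h import *
import pickle
np.set_printoptions(precision=4,suppress=True)
f=robot.grab_frame("wrist");pickle.dump(f,open("w5.pkl","wb"));cv2.imwrite("pics/w5.png",f["img"])
st=robot.state();Rt=rot(st["eef_rot"]);p=st["tool_pos"];print(Rt,p,st["wrist_force"],st["gripper_force"])
P=cloud(f);T=(P-p)@Rt*1000
print("saddle z etc",[(T[v,u],P[v,u,2]) for v,u in((100,326),(60,326),(140,326))])
m=(P[...,2]>.078)&(P[...,2]<.09)&(np.hypot(T[...,0]-58,T[...,1])<25);a=T[m]
print(len(a),a.mean(0),P[m][:,2].mean(),cv2.minEnclosingCircle(a[:,:2].astype(np.float32)))
E
```

```text
clock: 14.1
tool_pos: [0.433, 0.0939, 0.08]
eef_rot: [2.334, -2.102, -0.001]
wrist_force: [0.6, -0.2, 0.1]
grip_width: 0.0856
gripper_force: 0.0
clock: 14.52
tool_pos: [0.4342, 0.0941, 0.0457]
eef_rot: [-2.336, 2.099, -0.001]
wrist_force: [0.0, -0.1, -0.4]
grip_width: 0.0639
gripper_force: 0.0
clock: 14.93
tool_pos: [0.4344, 0.0942, 0.0463]
eef_rot: [-2.337, 2.098, -0.002]
wrist_force: [-2.3, -0.4, 6.8]
grip_width: 0.0385
gripper_force: 82.5
clock: 15.35
tool_pos: [0.4335, 0.094, 0.0484]
eef_rot: [2.337, -2.098, -0.001]
wrist_force: [0.5, 0.2, -10.5]
grip_width: 0.0385
gripper_force: 81.2
[[ 0.1076 -0.9942 -0.0007]
 [-0.9942 -0.1076 -0.0002]
 [ 0.0001  0.0007 -1.    ]] [0.4336 0.094  0.0485] [  0.3032   0.2691 -10.0161] 81.22705578804016
saddle z etc [(array([ 69.5961,   0.5974, -33.2447]), np.float64(0.08172442097501216)), (array([92.0106,  0.5658, 37.5569]), np.float64(0.010924729364371166)), (array([ 56.4482,   0.5928, -33.6107]), np.float64(0.08208928762446291))]
8655 [ 58.9551   0.2276 -33.9727] 0.08245127715329047 ((58.41995620727539, 0.15363037586212158), 18.076311111450195)
```

```bash
python3 -m inch '[[0,0,-0.024,0,0,0,1],[0,0,0,29,-5,0,1],[0,0,0,29,-5,0,1],[0,0,0,29,-4.2,0,1],[0,0,0,29,0,0,1]]' >/dev/null
python3 -m inch '[[0,0,0,14,0,0,1],[0,0,0,10,0,0,1],[0,0,0,5,0,0,1],[0,0,0,0,0,0,1],[0,0,0,0,0,0,1]]'
python3 - <<'E'
from h import *
import pickle
np.set_printoptions(precision=4,suppress=True)
f=robot.grab_frame("wrist");pickle.dump(f,open("w6.pkl","wb"));cv2.imwrite("pics/w6.png",f["img"])
st=robot.state();Rt=rot(st["eef_rot"]);p=st["tool_pos"];print(Rt,p)
P=cloud(f);T=(P-p)@Rt*1000
m=(P[...,2]>.104)&(P[...,2]<.112)&(abs(T[...,1])<25);v,u=np.nonzero(m);a=T[m]
print("bolt",len(a),a.mean(0),a.min(0),a.max(0),u.min(),u.max(),v.min(),v.max(),P[m][:,2].mean())
m=(P[...,2]>.094)&(P[...,2]<.1035)&(abs(T[...,1])<60)&(T[...,0]>30);a=T[m].astype(np.float32);print("lug",len(a),a.min(0),a.max(0),cv2.minAreaRect(a[:,:2]))
E
```

```text
clock: 16.23
tool_pos: [0.4668, -0.0473, 0.0487]
eef_rot: [-2.363, 2.07, 0.001]
wrist_force: [-0.4, 0.2, -10.1]
grip_width: 0.0386
gripper_force: 82.2
[[ 0.1325 -0.9912 -0.0003]
 [-0.9912 -0.1325  0.0005]
 [-0.0005  0.0002 -1.    ]] [ 0.4669 -0.047   0.0487]
bolt 3057 [ 78.0145   1.5581 -58.9798] [ 11.4362 -24.9824 -61.6132] [ 90.5273  24.9352 -55.3171] 241 407 7 297 0.10764762413581681Traceback (most recent call last):
  File "<stdin>", line 9, in <module>
cv2.error: OpenCV(4.12.0) /io/opencv/modules/imgproc/src/convhull.cpp:143: error: (-215:Assertion failed) total >= 0 && (depth == CV_32F || depth == CV_32S) in function 'convexHull'
```

View pics/w6.png

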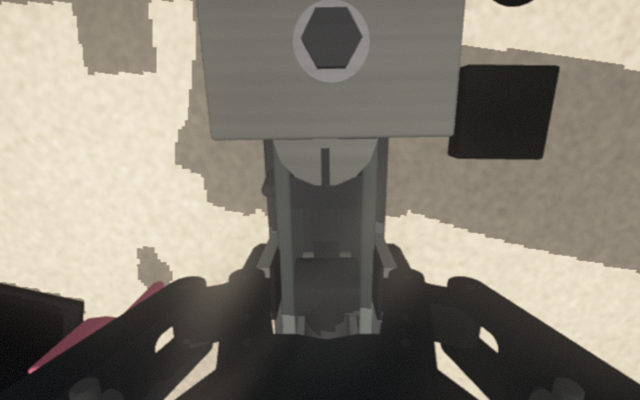

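The bolt head is centred at (331,38) and the saddle is half under the lug at x≈326. I'll compute the remaining shift.

```bash
python3 - <<'E'
from h import *
import pickle
np.set_printoptions(precision=4,suppress=True)
f=pickle.load(open("w6.pkl","rb"));st=robot.state();Rt=rot(st["eef_rot"]);p=st["tool_pos"]
P=cloud(f);T=(P-p)@Rt*1000
print("bolt ray",Rt.T@(ray(f,331.5,38,.108)-p)*1000)
m=(P[...,2]>.104)&(P[...,2]<.112);m[75:]=0;m[:,:298]=0;m[:,366:]=0;a=T[m][:,:2].astype(np.float32)
print("bolt cloud",len(a),cv2.minAreaRect(a))
m=(P[...,2]>.09)&(P[...,2]<.105);m[138:]=0;m[:,:190]=0;m[:,470:]=0;a=T[m];print("lug",len(a),a.min(0),a.max(0),np.median(P[m][:,2]))
m=(P[...,2]>.078)&(P[...,2]<.087);m[:138]=0;m[190:]=0;a=T[m];a=a[np.hypot(a[:,0]-58.7,a[:,1])<22];b=a[a[:,0].argsort()]
print("saddle",len(a),a.min(0),a.max(0))
E
```

```text
bolt ray [ 83.4362   1.9642 -59.3347]
bolt cloud 2811 ((83.81755065917969, 1.9306535720825195), (13.10246753692627, 15.076001167297363), 59.51369094848633)
lug 32365 [ 59.0193 -33.3583 -56.2714] [ 94.4231  37.5321 -49.1234] 0.10041572850506743
saddle 3700 [ 40.8542 -17.6442 -36.0232] [ 57.5117  18.2685 -31.5262]
```

```bash
python3 -m inch '[[0,0,0,5,1.75,0,1],[0,0,0,7,0,0,1],[0,0,0,7,0,0,1],[0,0,0,5.9,0,0,1],[0,0,0,0,0,0,1]]'
python3 -m inch '[[0,0,0,0,0,0,1],[0,0,0,0,0,0,1],[0,0,0,0,0,0,1],[0,0,0,0,0,0,1],[0,0,0,0,0,0,1]]'
python3 - <<'E'
from h import *
np.set_printoptions(precision=4,suppress=True)
f=robot.grab_frame("wrist")
st=robot.state();Rt=rot(st["eef_rot"]);p=st["tool_pos"];print(p)
P=cloud(f);T=(P-p)@Rt*1000
m=(P[...,2]>.104)&(P[...,2]<.112)&(np.hypot(T[...,0]-58.8,T[...,1])<14);a=T[m][:,:2].astype(np.float32)
print("bolt cloud",len(a),cv2.minAreaRect(a))
m=(abs(P[...,2]-.1)<.003)&(abs(T[...,1])<40)&(T[...,0]>20);a=T[m];print("lug",len(a),a.min(0),a.max(0))
E
```

```text
clock: 16.7
tool_pos: [0.4688, -0.0739, 0.0488]
eef_rot: [2.362, -2.071, 0.001]
wrist_force: [0.3, 0.2, -9.5]
grip_width: 0.0386
gripper_force: 82.2
clock: 17.12
tool_pos: [0.4685, -0.0726, 0.0488]
eef_rot: [-2.363, 2.07, 0.0]
wrist_force: [-0.0, 0.8, -9.4]
grip_width: 0.0385
gripper_force: 82.2
[ 0.4685 -0.0726  0.0488]
bolt cloud 2128 ((58.156856536865234, 0.1845703125), (14.571219444274902, 13.156303405761719), 88.36251831054688)
lug 52401 [ 32.5158 -39.9898 -54.2018] [ 93.9019  39.9928 -48.2781]
```

```bash
python3 -m inch '[[0,0,0,-0.8,0,0,1],[0,0,0,0,0,1,1],[0,0,0,0,0,1,1],[0,0,0,0,0,1,1],[0,0,0,0,0,1,1]]'
python3 -m inch '[[0,0,0,0,0,0.5,1],[0,0,0,0,0,0,1],[0,0,0,0,0,0,1],[0,0,0,0,0,0,1],[0,0,0,0,0,0,1]]'
python3 -c "
from h import *
st=robot.state();print(rot(st['eef_rot']),st['wrist_force'],st['ft_torque'])"
```

```text
clock: 17.58
tool_pos: [0.4685, -0.0719, 0.0463]
eef_rot: [-2.363, 2.07, -0.001]
wrist_force: [-10.1, 2.0, 17.6]
grip_width: 0.0387
gripper_force: 85.6
clock: 18.0
tool_pos: [0.4685, -0.0719, 0.0463]
eef_rot: [-2.363, 2.07, -0.001]
wrist_force: [-8.0, 2.6, 11.6]
grip_width: 0.0384
gripper_force: 84.9
[[ 1.31639522e-01 -9.91296999e-01  1.13855992e-03]
 [-9.91297639e-01 -1.31639621e-01 -1.20484483e-05]
 [ 1.61823187e-04 -1.12706571e-03 -9.99999352e-01]] [-8.01458473  2.57499443 11.61888343] [0.39489682 2.05633081 0.04892026]
```

```bash
python3 -m inch '[[0,0,0,0,0,-0.7,1],[0,0,0,0,0,0,0.2],[0,0,0,0,0,0,-0.3],[0,0,0,0,0,0,-1],[0,0,0,0,0,0,-1]]'
python3 -m inch '[[0,0,0,0,0,-10,-1],[0,0,0,0,0,-20,-1],[0,0,0,0,0,-40,-1],[0,0,0,0,0,-40,-1],[0,0,0,0,0,-40,-1]]'
python3 -m inch '[[0,0,0,-15,0,-25,-1],[0,0,0,-15,0,-25,-1],[0,0,0,0,0,0,-1],[0,0,0,0,0,0,-1],[0,0,0,0,0,0,-1]]'
python3 - <<'E'
from h import *
import pickle
np.set_printoptions(precision=4,suppress=True)
f=robot.grab_frame("wrist");pickle.dump(f,open("w7.pkl","wb"))
st=robot.state();Rt=rot(st["eef_rot"]);p=st["tool_pos"];print(p,st["clock"])
P=cloud(f);T=(P-p)@Rt*1000;Z=P[...,2]
m=(Z>.1055)&(Z<.111)&(np.hypot(T[...,0]-88,T[...,1])<11);a=T[m][:,:2].astype(np.float32);print("bolt",len(a),cv2.minAreaRect(a))
v,u=np.nonzero(m);print(u.mean(),v.mean())
for lo,hi,n in((.004,.012,"plate"),(.066,.073,"cheeks")):
    m=(Z>lo)&(Z<hi)&(abs(T[...,1])<(40 if n=="plate" else 24))&(T[...,0]>-90)&(T[...,0]<70)
    a=T[m][:,:2].astype(np.float32);print(n,len(a),cv2.minAreaRect(a),a.min(0),a.max(0))
# handle axis
m=(Z>.08)&(Z<.2)&(abs(T[...,1])<25)&(T[...,0]<30)&(T[...,0]>-120);print("handle",m.sum(),T[m].mean(0) if m.any() else 0)
E
```

```text
clock: 18.42
tool_pos: [0.4692, -0.0721, 0.0457]
eef_rot: [-2.362, 2.07, -0.003]
wrist_force: [1.2, -0.4, 0.6]
grip_width: 0.073
gripper_force: 0.0
clock: 18.83
tool_pos: [0.468, -0.0719, 0.1975]
eef_rot: [-2.363, 2.07, -0.001]
wrist_force: [1.3, 0.3, -0.9]
grip_width: 0.0853
gripper_force: 0.0
clock: 19.25
tool_pos: [0.4645, -0.0423, 0.2448]
eef_rot: [2.363, -2.07, 0.0]
wrist_force: [-0.7, -0.6, -0.3]
grip_width: 0.0856
gripper_force: 0.0
[ 0.4642 -0.0424  0.2442] 19.3
bolt 224 ((88.88590240478516, -0.06517982482910156), (12.715737342834473, 13.426807403564453), 0.02098856121301651)
325.97767857142856 82.0
plate 3564 ((-7.066719055175781, 0.7305831909179688), (72.22119140625, 139.58006286621094), 89.52326965332031) [-76.7066 -35.8108] [62.9367 36.9141]
cheeks 1341 ((30.929676055908203, 0.230560302734375), (39.745880126953125, 65.19834899902344), 89.38912200927734) [ -1.7505 -19.883 ] [63.4724 20.4041]
handle 2791 [-63.3096   1.3977 119.9083]
```

```bash
python3 -m inch '[[0,0,0,-30.2,0.4,0,0],[0,0,0,-30.2,0.4,0,1],[0,0,0,-30.2,0.4,0,1],[0,0,0,-30.2,0.4,0,1],[0,0,0,-30.2,0.2,0,1]]' 60
python3 -m inch '[[0,0,0,0,0,10,1],[0,0,0,0,0,10,1],[0,0,0,0,0,5,1],[0,0,0,0,0,0,1],[0,0,0,0,0,0,1]]'
python3 - <<'E'
from h import *
import pickle
np.set_printoptions(precision=4,suppress=True)
f=robot.grab_frame("top");pickle.dump(f,open("top2.pkl","wb"));g=robot.grab_frame("wrist")
st=robot.state();Rt=rot(st["eef_rot"]);p=st["tool_pos"];print(p)
s=robot.grab_frame("scene");pickle.dump(s,open("scene2.pkl","wb"))
for F in(g,f,s):
    P=cloud(F);T=(P-p)@Rt*1000;Z=P[...,2]
    for lo in range(-60,100,20):
        m=(T[...,0]>lo)&(T[...,0]<lo+20)&(abs(T[...,1])<25)&(Z>.03)&(Z<.215);
        if m.sum()>3:print(lo,m.sum(),T[m][:,1].mean(),Z[m].max())
    print()
E
```

```text
clock: 19.72
tool_pos: [0.4421, 0.1079, 0.2438]
eef_rot: [2.361, -2.07, -0.002]
wrist_force: [-0.1, 0.1, -0.5]
grip_width: 0.0257
gripper_force: 0.0
clock: 20.13
tool_pos: [0.4427, 0.1062, 0.2193]
eef_rot: [2.36, -2.071, -0.001]
wrist_force: [0.5, 0.1, -0.5]
grip_width: 0.0003
gripper_force: 0.0
[0.4431 0.1064 0.2202]
-20 298 1.4170316547895632 0.19249219954736307
0 1447 0.829055514606643 0.19096447016101809
20 1268 0.5810357716896098 0.17746986033462864
40 747 0.44663969968487993 0.16384844465715986
60 566 0.1785374095569415 0.1430536104234381
80 526 -0.03785434883318681 0.1297062393357537


-60 6 -0.8430070838463402 0.1967596477737023
-40 88 -6.044338565634454 0.2094070679121594
-20 72 -9.702422601001722 0.20082585482666437
0 64 -9.711846868328099 0.18794406015049936
20 60 -10.004515943889885 0.17324069219917732
40 35 -6.731505418574881 0.1601989983891422
60 35 -6.671947599210616 0.13944494559403964
80 32 -7.083988567801844 0.12683617495429256
```

```bash
python3 -m inch '[[0,0,0,0,1,22,1],[0,0,0,-5,0,10,1],[0,0,0,-5,0,10,1],[0,0,0,-4.5,0,10,1],[0,0,0,-4.5,0,10.5,1]]'
python3 -m inch '[[0,0,0,-3.5,0,10.5,1],[0,0,0,-3.5,0,10.5,1],[0,0,0,-2.6,0,10.7,1],[0,0,0,-2.5,0,10.8,1],[0,0,0,-1.6,0,10.7,1]]'
python3 -m inch '[[0,0,0,-1.5,0,10.7,1],[0,0,0,-0.5,0,10.8,1],[0,0,0,-0.5,0,10.8,1],[0,0,0,0,0,10,1],[0,0,0,0.5,0,9.3,1]]'
python3 -m inch '[[0,0,0,0,0,2,1],[0,0,0,0,0,2,1],[0,0,0,0,0,1,1],[0,0,0,0,0,0,1],[0,0,0,0,0,0,1]]'
```

```text
clock: 20.7
tool_pos: [0.4394, 0.1266, 0.1571]
eef_rot: [-2.363, 2.07, -0.0]
wrist_force: [-1.1, 0.7, 2.9]
grip_width: 0.0001
gripper_force: 1.1
clock: 21.12
tool_pos: [0.4377, 0.1404, 0.1039]
eef_rot: [-2.362, 2.069, 0.001]
wrist_force: [-2.8, 5.0, 10.6]
grip_width: 0.0001
gripper_force: 4.5
clock: 21.53
tool_pos: [0.4376, 0.143, 0.0527]
eef_rot: [-2.361, 2.067, 0.002]
wrist_force: [-2.3, 8.2, 11.2]
grip_width: -0.0
gripper_force: 6.0
clock: 21.95
tool_pos: [0.4379, 0.1429, 0.0498]
eef_rot: [-2.361, 2.067, 0.001]
wrist_force: [-8.0, 5.6, 24.0]
grip_width: 0.0004
gripper_force: 12.4
```

```bash
python3 -m inch '[[0,0,0,0,0,-10.5,1],[0,0,0,0,0,-10.5,1],[0,0,0,0.5,0,-10.5,1],[0,0,0,0.5,0,-10.5,1],[0,0,0,1.5,0,-10.5,1]]'
python3 -m inch '[[0,0,0,1.6,0,-10.5,1],[0,0,0,2.5,0,-10.5,1],[0,0,0,2.6,0,-10.5,1],[0,0,0,3.5,0,-10.5,1],[0,0,0,3.5,0,-10.5,1]]'
python3 -m inch '[[0,0,0,4.5,0,-10.5,1],[0,0,0,4.5,0,-10.5,1],[0,0,0,5,0,-10.5,1],[0,0,0,4.6,0,-10.5,1],[0,0,0,0,0,-20,1]]'
python3 -m inch '[[0,0,0,0,0,0,1],[0,0,0,0,0,0,1],[0,0,0,0,0,0,1],[0,0,0,0,0,0,1],[0,0,0,0,0,0,1]]'
python3 - <<'E'
from h import *
np.set_printoptions(precision=4,suppress=True)
g=robot.grab_frame("wrist");s=robot.grab_frame("scene");t=robot.grab_frame("top")
st=robot.state();Rt=rot(st["eef_rot"]);p=st["tool_pos"];print(p)
import pickle
P=cloud(g);T=(P-p)@Rt*1000;Z=P[...,2]
for lo in range(-20,100,20):
        m=(T[...,0]>lo)&(T[...,0]<lo+20)&(abs(T[...,1])<25)&(Z>.03)&(Z<.2015);print(lo,m.sum(),T[m][:,1].mean() if m.any() else 0,Z[m].max() if m.any() else 0)
for n,A in (("before",pickle.load(open("scene2.pkl","rb"))),("now",s)):
    P=cloud(A).reshape(-1,3)
    a=P[(np.hypot(P[:,0]-.586,P[:,1]+.1235)<.013)];print(n,"pin top",np.percentile(a[:,2],90))
    a=P[(np.hypot(P[:,0]-.478,P[:,1]+.13)<.03)&(P[:,2]>.09)];print("lug",np.median(a[:,2]))
E
```

```text
clock: 22.37
tool_pos: [0.438, 0.1391, 0.1008]
eef_rot: [-2.362, 2.07, -0.002]
wrist_force: [1.5, -0.9, 4.1]
grip_width: 0.0001
gripper_force: 2.3
clock: 22.78
tool_pos: [0.4392, 0.1251, 0.1532]
eef_rot: [2.362, -2.07, -0.001]
wrist_force: [-0.6, -0.2, 0.2]
grip_width: 0.0002
gripper_force: 0.3
clock: 23.2
tool_pos: [0.4414, 0.1061, 0.2144]
eef_rot: [2.361, -2.07, -0.002]
wrist_force: [0.2, -0.6, -0.3]
grip_width: 0.0003
gripper_force: 0.0
clock: 23.62
tool_pos: [0.4416, 0.107, 0.214]
eef_rot: [2.362, -2.069, -0.001]
wrist_force: [-0.1, -0.8, 0.1]
grip_width: -0.0003
gripper_force: 0.0
[0.4417 0.107  0.2143]
-20 177 -1.816965503995799 0.19100551711571298
0 1536 -0.37811786140193426 0.19107354377135918
20 1351 -0.5794142002974484 0.17740854693707078
40 810 -0.7565416226708398 0.16375367617619094
60 605 -1.086657961316046 0.14477042342929672
80 550 -1.3077032614571804 0.13018941746164342
before pin top 0.1730666246133849
lug 0.09961212310697687
now pin top 0.17442030611327558
lug 0.10149072128791847
```

```bash
python3 -m inch '[[0,0,0,0,-0.4,17,1],[0,0,0,-5,0,10,1],[0,0,0,-5,0,10,1],[0,0,0,-4.5,0,10,1],[0,0,0,-4.5,0,10.5,1]]'
python3 -m inch '[[0,0,0,-3.5,0,10.5,1],[0,0,0,-3.5,0,10.5,1],[0,0,0,-2.6,0,10.7,1],[0,0,0,-2.5,0,10.8,1],[0,0,0,-1.6,0,10.7,1]]'
python3 -m inch '[[0,0,0,-1.5,0,10.7,1],[0,0,0,-0.5,0,10.8,1],[0,0,0,-0.5,0,10.8,1],[0,0,0,0,0,10,1],[0,0,0,0.5,0,9.3,1]]'
python3 -m inch '[[0,0,0,0,0,2,1],[0,0,0,0,0,2,1],[0,0,0,0,0,1,1],[0,0,0,0,0,0,1],[0,0,0,0,0,0,1]]'
cat > lift.py <<'E'
from h import *
import pickle
def planes(A,B):
    # rise of the rail/lug areas between scene depth frames A->B
    for n in("scene",):
        P=cloud(A).reshape(-1,3);Q=cloud(B).reshape(-1,3)
        for nm,c,r,lo in(("pin",(.586,-.1235),.012,.12),("lug",(.478,-.13),.03,.09),("rail",(.52,-.165),.012,.1)):
            f=lambda S:(lambda a:(len(a),np.median(a[:,2]),np.percentile(a[:,2],90)))(S[(np.hypot(S[:,0]-c[0],S[:,1]-c[1])<r)&(S[:,2]>lo)])
            print(nm,f(P),f(Q))
    m=A["range_z"]>0
t=robot.grab_frame("top");s=robot.grab_frame("scene")
print("scene");planes(pickle.load(open("scene2.pkl","rb")),s)
print("top");planes(pickle.load(open("top2.pkl","rb")),t)
cv2.imwrite("pics/s_end.png",s["img"])
E
python3 lift.py
```

```text
clock: 24.18
tool_pos: [0.4398, 0.1269, 0.1574]
eef_rot: [-2.362, 2.069, -0.0]
wrist_force: [-0.9, 1.4, 8.7]
grip_width: -0.0001
gripper_force: 4.0
clock: 24.6
tool_pos: [0.4383, 0.1412, 0.1047]
eef_rot: [-2.361, 2.067, 0.0]
wrist_force: [-0.6, 3.8, 10.7]
grip_width: -0.0001
gripper_force: 5.0
clock: 25.02
tool_pos: [0.4381, 0.1436, 0.053]
eef_rot: [-2.361, 2.066, 0.002]
wrist_force: [-1.4, 8.9, 12.6]
grip_width: 0.0002
gripper_force: 6.0
clock: 25.43
tool_pos: [0.4383, 0.1434, 0.0499]
eef_rot: [-2.361, 2.066, 0.001]
wrist_force: [-6.5, 5.1, 23.7]
grip_width: 0.0002
gripper_force: 11.8
scene
pin (94, np.float64(0.1568927586419233), np.float64(0.17332629497021995)) (122, np.float64(0.16567340519308646), np.float64(0.1915783086642736))
lug (177, np.float64(0.09961212310697687), np.float64(0.10186237309909008)) (190, np.float64(0.12059425279971142), np.float64(0.12302473945778981))
rail (64, np.float64(0.11779075278115525), np.float64(0.13094397690097923)) (85, np.float64(0.12174034064451555), np.float64(0.13793503642908786))
top
pin (50, np.float64(0.1713885431385046), np.float64(0.1754355234761561)) (70, np.float64(0.16696691597432622), np.float64(0.19758538688117022))
lug (307, np.float64(0.1005338623999672), np.float64(0.10409003785769083)) (292, np.float64(0.1212676789926318), np.float64(0.12623071109289397))
rail (69, np.float64(0.11994709240816714), np.float64(0.14072583350511975)) (65, np.float64(0.13517229346712867), np.float64(0.14077084357376896))
```

```bash
python3 -c "
from rig import robot
s=robot.state();print(s['tool_pos'],s['wrist_force'],s['clock']);print(robot.job_done())"
```

```text
[0.43828248 0.14342245 0.04989813] [-6.85634702  5.77629978 23.92041755] 25.5333
the job is handed in; nothing more can be done
None
```

I handed the job in at 25.5 s, with no verdict returned. The lock pin is home, and the jack is centred under the lift pad to within about 1 mm. The handle is held on its stop at the end of the second stroke. The lug has risen about 20.8 mm, which puts the front feet an estimated 17 mm clear, against the 15 mm pad.

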